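# Find a locating plug's size in the stepped gauge

## Robot

A 6-joint arm with a two-finger parallel gripper is mounted at the origin on the work surface. World frame = base frame: x ahead of the robot, y to its left, z up, the work surface at z = 0. Lengths are in mm, angles in rad, forces in N, time in s.
With the tool pointing down it reaches from about 350 to 925 mm from the base axis. Payload 6.4 kg.
Tool frame: the origin (TCP) lies midway between the tips of the shut fingers; the grasp point (between the pads) lies 19 mm behind it; z points along the fingers, y is the line along which they close (so a half turn about z gives the same grasp; the last joint's range is limited). The gripper opens to 85 mm and grips with 20 to 120 N. Pads are 22 mm wide; open, the fingers measure 114 mm over their backs; the gripper's body (76 mm by 85 mm) begins 54 mm behind the grasp point. The pads swing forward as they close: fully open they stand 13 mm farther back than shut.
Start: joints at [1.031, 0.245, 1.558, -0, 1.339, -0.174], TCP at [232.501, 607.007, 231.29] pointing down, gripper open.
Joint ranges: [-3.13, 3.13], [-1.02, 2.26], [0.13, 2.54], [-0.95, 4.09], [0.21, 2.88], [-2.74, 2.74]. Speed limits (rad/s): [2.57, 2.57, 3.14, 3.14, 3.14, 3.14].

## Interface

Orientations are given as a 3x3 rotation matrix whose columns are the frame's x, y, z axes.
In Python, from rig import robot gives the robot as it stands. The module is installed in compiled form; this text tells all that it offers.
- The arm moves only by the shell command python3 -m crank 'ROWS' [FORCE]. ROWS is text: rows parted by semicolons, each of 7 numbers parted by spaces: the shift along the world's x, y, z in cm, then the turn, a rotation vector about the world's x, y, z in rad, then the opening, from -1 (shut) to 1 (fully open), so that 0 is half open. In form: dx dy dz ax ay az grip; .... A call has 1 to 12 rows; each row shifts and turns the commanded pose from where the row before left it; what a row does not reach is not made up. A row lasts 1/8 s, in which the tool goes at most 62.5 mm and 10.7 degrees, less where a joint would pass 70% of its speed; a pose out of reach is approached as far as the arm can. A call is refused whole if a number of a shift passes 6.25 or a number of a turn 0.188, either way. A call with a gripper value outside its range is refused whole. The fingers move at their own pace and stop on an object; FORCE is the grip in N (left out, the last holds). Time passes only in rows, so rows that do not move let the fingers close. It gives the time, the measured TCP pose, the force, the opening and the grip force at its end, in the units of the state.
- robot.sense(): the state, without advancing time (a new reading comes with each control period).
- robot.grab_frame(name): name is "scene" or "top" or "wrist"; returns (picture, depth): 420x560x3 uint8, blue, green, red; 420x560 float32, mm along the optical axis (not along the pixel's ray), 0 where there is no reading.
- robot.camera_params(name): a dict with "fx", "fy", "cx", "cy" (pixels), "dist_coeffs" ([k1, k2, p1, p2, k3] as OpenCV has them; the pictures are not rectified), "R" (3x3) and "t" (3): a world point X has camera coordinates R X + t; the wrist camera has in their place "T_tool_cam" (4x4, takes a point from camera to tool coordinates, whose origin is the TCP and whose axes are the flange's). Camera axes: x right, y down, z forward; pixel columns grow to the right and rows downward; lengths in mm; the calibration is good to about 2 mm. A picture is of the moment at which its call begins: read the wrist's pose just before it. camera_params takes no time and is no camera call.
- robot.finish_job(): hands the job in; it is judged then, once.
The state is a dict: "time": time; "qpos": joint angles; "qd": joint speeds; "tau": joint torques, N m; "eef_pos": TCP position; "tcp_rot": TCP orientation; "wrist_force": force on the tool from outside, world axes, zero at the start; "wrist_torque": the same for the moment, N m; "gripper_width": finger opening in mm; "grasp_force": force on a finger pad.
Only numpy, scipy, OpenCV 4.12 (cv2) and the standard library are available. Lean on these libraries where they do the work, as an engineer would, in place of code of your own. Each camera call takes 0.05 s, during which the arm holds its last target. There are 200 camera calls.

## Task

Take the plug that stands in the blue nest and find its size in the orange stepped gauge: try it in the holes one by one, from the smallest on the lowest step upward, and leave it standing in the first hole it enters, fully home with its flange flat on the step, and let go. Feel your way gently, never press it hard (over 40 N) on the gauge, and leave the two plugs in the white rack and the other things on the table where they are.

Things in the scene. Friction and masses are not known exactly. Their poses are not given: they have to be found in the camera images.
- gauge: orange stepped gauge, fixed to the table: four steps in a row along its y axis, each 64 mm (x) by 56 mm (y), 24, 28, 32 and 36 mm tall from -y to +y, with an aluminium lug 16 mm long and 12 mm tall at each end; one through-hole in the middle of each step, the larger the taller. Origin: centre of the underside
- hole1 (a point): centre of the mouth of the gauge's first (smallest) hole, on the top face of its step, 24 mm above the table. Round through-hole, 19.2 mm in diameter with a 1 mm bevel; z is up along the hole, y along the row towards the larger holes. Too small for all three plugs.
- hole2 (a point): centre of the mouth of the gauge's second hole, on the top face of its step, 28 mm above the table. Round through-hole, 23.2 mm in diameter with a 1 mm bevel; z is up along the hole, y along the row towards the larger holes. The 22 mm spigot is the only one that enters it.
- hole3 (a point): centre of the mouth of the gauge's third hole, on the top face of its step, 32 mm above the table. Round through-hole, 27.2 mm in diameter with a 1 mm bevel; z is up along the hole, y along the row towards the larger holes. The right hole for the 26 mm spigot; the 30 mm one does not enter.
- hole4 (a point): centre of the mouth of the gauge's fourth (largest) hole, on the top face of its step, 36 mm above the table. Round through-hole, 31.2 mm in diameter with a 1 mm bevel; z is up along the hole, y along the row towards the larger holes. The right hole for the 30 mm spigot.
- nest_well (a point): centre of the well's mouth in the blue nest, a fixed block 64 x 64 mm and 20 mm tall; the well is a 36 mm through-hole in its top face. The plug to be gauged stands here at the start
- rack: white waiting rack, a fixed block 64 mm (x) by 128 mm (y) and 20 mm tall with two such wells 32 mm either side of its centre along y; two plugs wait in it. Origin: centre of the underside
- plug_p_grip (a point): middle of the first plug's black handle (20 mm in diameter, 44 mm tall, z up, round). 22 mm below this point: top of the steel flange (46 mm in diameter, 5 mm thick); under that a steel spigot 14 mm long with a 1 mm bevelled foot, 41 mm below this point. The spigot is 22, 26 or 30 mm in diameter, one of each among the three plugs; which is not told, and hidden while it hangs by its flange in a well
- plug_q_grip (a point): middle of the second plug's black handle (20 mm in diameter, 44 mm tall, z up, round). 22 mm below this point: top of the steel flange (46 mm in diameter, 5 mm thick); under that a steel spigot 14 mm long with a 1 mm bevelled foot, 41 mm below this point. The spigot is 22, 26 or 30 mm in diameter, one of each among the three plugs; which is not told, and hidden while it hangs by its flange in a well
- plug_r_grip (a point): middle of the third plug's black handle (20 mm in diameter, 44 mm tall, z up, round). 22 mm below this point: top of the steel flange (46 mm in diameter, 5 mm thick); under that a steel spigot 14 mm long with a 1 mm bevelled foot, 41 mm below this point. The spigot is 22, 26 or 30 mm in diameter, one of each among the three plugs; which is not told, and hidden while it hangs by its flange in a well
- plug_p: the first plug itself (80 to 160 g), round about z: origin at the centre of the spigot's foot. At the start the three plugs hang in the wells of nest and rack, in any order, within a few mm of the well's centre
- plug_q: the second plug itself (80 to 160 g), round about z: origin at the centre of the spigot's foot. At the start the three plugs hang in the wells of nest and rack, in any order, within a few mm of the well's centre
- plug_r: the third plug itself (80 to 160 g), round about z: origin at the centre of the spigot's foot. At the start the three plugs hang in the wells of nest and rack, in any order, within a few mm of the well's centre
- spool: bystander: solder spool with yellow flanges, 60 mm in diameter, 38 mm tall, loose; origin under its centre
- driver: bystander: screwdriver lying loose on the table along its x axis, about 200 mm long and under 35 mm tall; origin underneath
- flux: bystander: flux bottle with red cap, 48 mm in diameter, 100 mm tall, loose; origin under its centre
- brush: bystander: brush lying loose on the table along its x axis; origin underneath
- board: bystander: green circuit board 80 x 100 mm, about 10 mm tall with its parts, loose; origin under its centre
Mind the look-alikes: they are no part of the job. What is shaped like the plug_q but brown or red is not meant.

How it is judged:
By the outcome, as a careful person would: the job done as asked, in the order asked, and still so for the second after the job is handed in, with the robot touching nothing.
It also fails if it takes over 67 s, if anything falls off the work surface, if the arm or the gripper's body presses on something with over 40 N, if the wrist force passes 120 N, or if a joint passes its speed limit or range.

## Working session

There is one attempt and no reset: what is moved stays moved. The work goes in short steps, Python scripts to look and compute and a shell command to move; the robot and the scene stay as the last step left them, time stands still between calls to the robot, and variables do not carry over. Pictures are saved under pics/ and viewed, at most 10 in all, crops included, and the job is handed in when it is done.

```bash
mkdir -p pics; cat > h.py <<'E'
import numpy as np, cv2
from rig import robot
def pt(name,u,v,z=None,depth=None,K=None):
    c=K or robot.camera_params(name)
    k=np.array([[c['fx'],0,c['cx']],[0,c['fy'],c['cy']],[0,0,1]])
    n=cv2.undistortPoints(np.array([[[u,v]]],float),k,np.array(c['dist_coeffs'],float))[0,0]
    ray=np.array([n[0],n[1],1])
    if 'R' in c: R=np.array(c['R']).T; o=-R@np.array(c['t'])
    else:
        s=robot.sense(); T=np.array(c['T_tool_cam']); Rt=np.array(s['tcp_rot'])
        R=Rt@T[:3,:3]; o=Rt@T[:3,3]+np.array(s['eef_pos'])
    d=R@ray
    if z is not None: return o+d*(z-o[2])/d[2]
    return o+d*depth
E
python3 - <<'E'
from h import *
for n in('top','scene'):
    p,d=robot.grab_frame(n); cv2.imwrite(f'pics/{n}.png',p); np.save(f'pics/{n}.npy',d)
s=robot.sense(); print(s['time'],s['wrist_force'],s['tcp_rot'],s['gripper_width'])
print(robot.camera_params('wrist')['T_tool_cam'])
E
```

```text
0.1 [-0.17297187 -1.07501394 -0.26441171] [[-9.33838836e-01  3.57692872e-01 -9.15725894e-04]
 [ 3.57693902e-01  9.33837688e-01 -1.49858695e-03]
 [ 3.19105480e-04 -1.72698826e-03 -9.99998458e-01]] 84.93187417170887
[[ 6.83855504e-04 -9.53608855e-01 -3.01047643e-01  7.75808569e+01]
 [ 9.99998861e-01  2.47069191e-04  1.48895820e-03 -5.74145074e-01]
 [-1.34550413e-03 -3.01048318e-01  9.53607938e-01 -1.42865509e+02]
 [ 0.00000000e+00  0.00000000e+00  0.00000000e+00  1.00000000e+00]]
```

View pics/top.png

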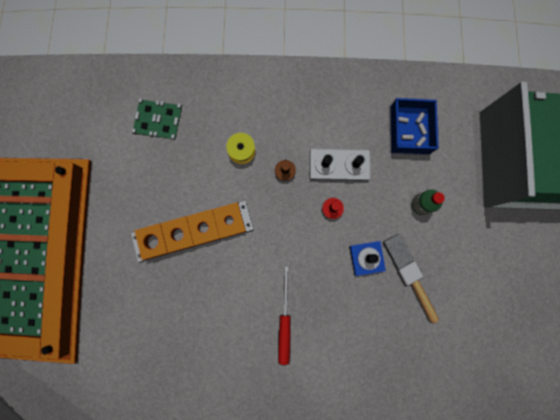

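View pics/scene.png

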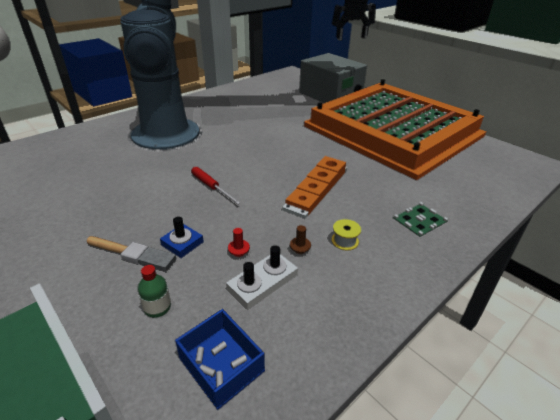

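The top view shows the nest at about (369,259). The gauge runs from its smallest hole at (229,220) to its largest at (151,241). I'll enlarge both for exact pixels.

```bash
python3 - <<'E'
from h import *
p=cv2.imread('pics/top.png')
a=cv2.resize(p[190:270,120:260],None,fx=5.7,fy=5.7,interpolation=cv2.INTER_CUBIC)
cv2.imwrite('pics/c1.png',a[:, :798])
b=cv2.resize(p[230:290,335:415],None,fx=7,fy=7,interpolation=cv2.INTER_CUBIC);cv2.imwrite('pics/c2.png',b)
for n,u,v,z in[('h1',229,220,24),('h4',151,241,36),('nest',369,259,20),('grip',371,259,64),('flange',370,259,25)]: print(n,pt('top',u,v,z).round(1))
d=np.load('pics/top.npy')
for u,v in((217,223),(372,259),(300,300)): print(pt('top',u,v,depth=d[v,u]).round(1))
c=robot.camera_params('top');print(-np.array(c['R']).T@c['t'],c['fx'])
E
```

```text
h1 [562.2  60.9  24. ]
h4 [512.5 220.5  36. ]
nest [ 489.  -235.1   20. ]
grip [ 488.8 -228.9   64. ]
flange [ 489. -236.   25.]
[555.   85.6  25.8]
[ 488.8 -229.1   71.2]
[398.8 -93.6   0.6]
[484.47600003 -32.39059679 889.69684239] 414.11491966931686
```

View pics/c1.png

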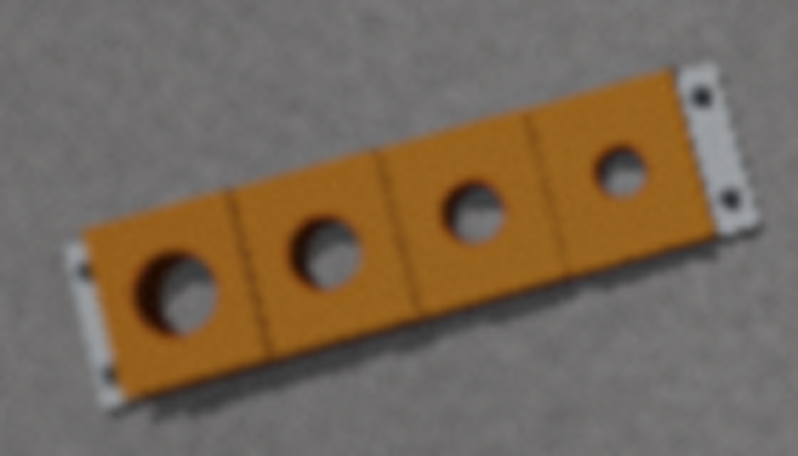

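View pics/c2.png

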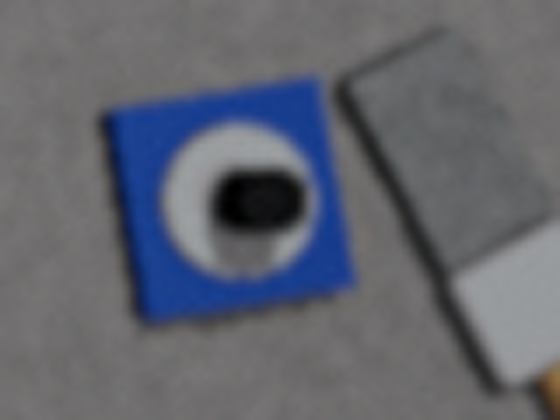

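Pixel readings: the mouths are at about h1 (228.5,219.4), h2 (202.6,227.0), h3 (176.8,234.0) and h4 (150.6,241.0). The flange centre is at about (368.6,258.3) and the handle top at about (373.2,258.2).

```bash
python3 - <<'E'
from h import *
P=[pt('top',*a) for a in((228.54,219.4,24),(202.57,226.96,28),(176.78,233.97,32),(150.64,241,36))]
for p in P: print(p.round(1))
print([np.linalg.norm(P[i+1]-P[i]).round(1) for i in range(3)])
print(pt('top',368.57,258.3,25),pt('top',373.2,258.2,69))
d=np.load('pics/top.npy')
for u,v in((392,245),(400,255),(411,273)): print(pt('top',u,v,depth=d[v,u]).round(1))
E
python3 -m crank '2.5 -6 0 0 0 0 1;2.5 -6 0 0 0 0 1;2.5 -6 0 0 0 0 1;2.5 -6 0 0 0 0 1;2.5 -6 0 0 0 0 1;2.5 -6 0 0 0 0 1;2.5 -6 0 0 0 0 1;2.5 -6 0 0 0 0 1;2.5 -6 0 0 0 0 1;2.5 -6 0 0 0 0 1;0 0 0 0 0 0 1;0 0 0 0 0 0 1'
```

```text
[563.5  61.9  24. ]
[545.6 115.3  28. ]
[529. 168.  32.]
[512.4 221.3  36. ]
[np.float64(56.5), np.float64(55.4), np.float64(55.9)]
[ 490.37267051 -233.01492796   25.        ] [ 490.49176823 -232.05324902   69.        ]
[ 519.7 -285.3   15.4]
[ 498.9 -301.3   19.2]
[ 461.8 -323.6   22.8]
time: 1.6
eef_pos: [472.5, 30.2, 230.8]
tcp_rot: [[-0.934, 0.358, -0.001], [0.358, 0.934, 0.001], [0.001, 0.0, -1.0]]
wrist_force: [0.3, 0.5, -0.4]
gripper_width: 85.2
grasp_force: 0.0
```

The hole spacing comes out close to 56 mm, as it should. I'll look at the gauge with the wrist camera first, then at the nest from the same height and yaw, so that calibration bias cancels.

```bash
python3 -m crank '3.2 5.5 0 0 0 0 1;3.3 5.5 0 0 0 0 1;0 0 0 0 0 0 1;0 0 0 0 0 0 1' >/dev/null
python3 - <<'E'
from h import *
s=robot.sense(); p,d=robot.grab_frame('wrist'); cv2.imwrite('pics/w1.png',p); np.savez('pics/w1.npz',d=d,pos=s['eef_pos'],rot=s['tcp_rot']);print(s['eef_pos'],s['time'])
E
python3 -m crank '-1 -6 0 0 0 0 1;-1 -6 0 0 0 0 1;-1 -6 0 0 0 0 1;-1 -6 0 0 0 0 1;-0.7 -6 0 0 0 0 1;0 -6 0 0 0 0 1;0 -1.4 0 0 0 0 1;0 0 0 0 0 0 1;0 0 0 0 0 0 1'
python3 - <<'E'
from h import *
s=robot.sense(); p,d=robot.grab_frame('wrist'); cv2.imwrite('pics/w2.png',p); np.savez('pics/w2.npz',d=d,pos=s['eef_pos'],rot=s['tcp_rot']);print(s['eef_pos'],s['time'])
a,b=cv2.imread('pics/w1.png'),p
cv2.imwrite('pics/w12.png',cv2.resize(np.hstack([a,b]),(800,300)))
E
```

```text
[535.48163317 138.95459219 230.87676416] 2.1
time: 3.28
eef_pos: [489.3, -235.0, 231.2]
tcp_rot: [[-0.934, 0.357, -0.0], [0.357, 0.934, 0.0], [0.0, 0.0, -1.0]]
wrist_force: [0.3, 0.4, 0.5]
gripper_width: 85.4
grasp_force: 0.0
[ 489.27936463 -234.96884499  231.23282166] 3.275
```

View pics/w12.png

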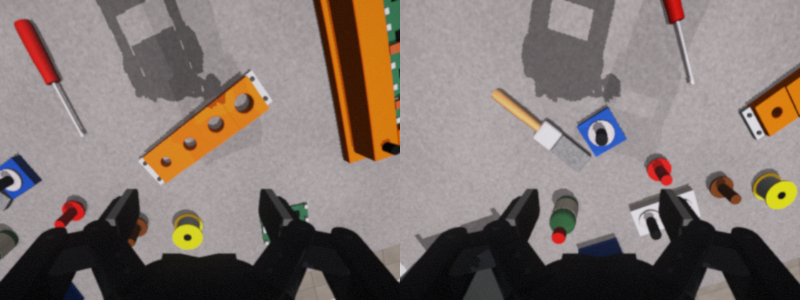

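Left (gauge view, at 1.4x for full-res pixels): the holes are at about (166,161), (190,144), (216,124) and (243,102). Right: the nest flange is at about (601,131). I'll fit ellipses and check the overlays.

```bash
cat > meas.py <<'E'
from h import *
def ptw(f,u,v,z):
    c=robot.camera_params('wrist');k=np.array([[c['fx'],0,c['cx']],[0,c['fy'],c['cy']],[0,0,1]])
    q=np.load(f); n=cv2.undistortPoints(np.array([[[u,v]]],float),k,np.array(c['dist_coeffs'],float))[0,0]
    T=np.array(c['T_tool_cam']);R=q['rot']@T[:3,:3];o=q['rot']@T[:3,3]+q['pos'];d=R@[n[0],n[1],1]
    return o+d*(z-o[2])/d[2]
E
python3 - <<'E'
from meas import *
S=8
a=cv2.imread('pics/w1.png')[120:250,210:370]; A=cv2.resize(a,None,fx=S,fy=S,interpolation=cv2.INTER_CUBIC)
m=((A[...,2]>140)&(A[...,0]<90)).astype(np.uint8)*255
cs,h=cv2.findContours(m,cv2.RETR_CCOMP,cv2.CHAIN_APPROX_NONE)
L=[]
for c,hh in zip(cs,h[0]):
    if hh[3]>=0 and cv2.contourArea(c)>60*S:
        e=cv2.fitEllipse(cv2.convexHull(c)); u,v=(np.array(e[0])+.5)/S-.5+[210,120]; L.append((u,v)); print(u.round(2),v.round(2),np.round(np.array(e[1])/S,1)); cv2.ellipse(A,e,(255,0,0),1)
for (u,v),z in zip(sorted(L),(24,28,32,36)): print(ptw('pics/w1.npz',u,v,z).round(2))
b=cv2.imread('pics/w2.png')[140:230,235:325]; B=cv2.resize(b,None,fx=S,fy=S,interpolation=cv2.INTER_CUBIC)
m=((B.min(2)>115)).astype(np.uint8)*255
cs,_=cv2.findContours(m,cv2.RETR_EXTERNAL,cv2.CHAIN_APPROX_NONE)
for c in cs:
    if cv2.contourArea(c)>200*S*S/4:
        e=cv2.fitEllipse(cv2.convexHull(c)); u,v=(np.array(e[0])+.5)/S-.5+[235,140]; print('F',u,v,np.array(e[1])/S,ptw('pics/w2.npz',u,v,25)); cv2.ellipse(B,e,(0,0,255),1)
cv2.imwrite('pics/o.png',np.hstack([cv2.resize(A,(480,390)),cv2.resize(B,(320,390))]))
E
```

```text
231.85 225.9 [13.7 14.3]
265.35 200.83 [17.6 18.5]
301.8 173.54 [22.4 22.6]
341.09 144.1 [26.9 27.7]
[562.64  64.64  24.  ]
[545.94 117.64  28.  ]
[529.1  170.89  32.  ]
[512.25 224.04  36.  ]Traceback (most recent call last):
  File "<stdin>", line 16, in <module>
cv2.error: OpenCV(4.12.0) /io/opencv/modules/imgproc/src/shapedescr.cpp:361: error: (-201:Incorrect size of input array) There should be at least 5 points to fit the ellipse in function 'fitEllipseNoDirect'
```

```bash
python3 - <<'E'
from meas import *
S=8
b=cv2.imread('pics/w2.png')[140:230,235:325]; B=cv2.resize(b,None,fx=S,fy=S,interpolation=cv2.INTER_CUBIC)
f=B.astype(int); m=((f[...,0]-f[...,2]>55)).astype(np.uint8)*255
cs,h=cv2.findContours(m,cv2.RETR_CCOMP,cv2.CHAIN_APPROX_NONE)
for c,hh in zip(cs,h[0]):
    if hh[3]>=0 and cv2.contourArea(c)>5000:
        e=cv2.fitEllipse(cv2.convexHull(c)); u,v=(np.array(e[0])+.5)/S-.5+[235,140]; print('F',u,v,np.array(e[1])/S,ptw('pics/w2.npz',u,v,24)); cv2.ellipse(B,e,(0,0,255),1)
A=cv2.resize(cv2.imread('pics/w1.png')[120:250,210:370],(480,390))
cv2.imwrite('pics/o.png',np.hstack([A[:,:400],cv2.resize(B,(390,390))]))
E
```

```text
F 281.4276924133301 185.87506866455078 [37.14713287 37.52090454] [ 490.26134505 -231.26032192   24.        ]
```

View pics/o.png

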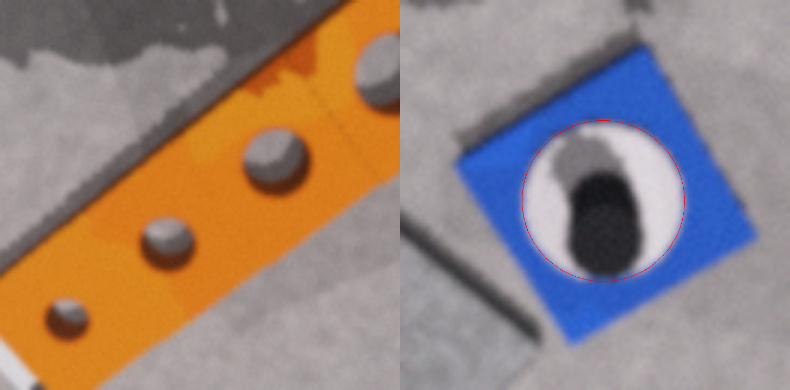

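The flange fit is clean and gives (490.3,-231.3), which agrees with the top camera to within 2 mm. Next I descend, close once to centre the plug, release, and re-measure from the same height.

```bash
python3 -m crank '0.1 0.3 -5 0 0 0 1;0 0 -5 0 0 0 1;0 0 -4 0 0 0 1;0 0 -3 0 0 0 1;0 0 -2 0 0 0 1;0 0 -1.1 0 0 0 1;0 0 0 0 0 0 0;0 0 0 0 0 0 -0.6;0 0 0 0 0 0 -0.8;0 0 0 0 0 0 -0.8' 20; python3 -m crank '0 0 0 0 0 0 -0.9;0 0 0 0 0 0 -0.9'
```

```text
time: 4.58
eef_pos: [491.0, -233.6, 31.2]
tcp_rot: [[-0.934, 0.358, 0.001], [0.358, 0.934, -0.001], [-0.001, -0.0, -1.0]]
wrist_force: [-0.4, 0.5, 3.3]
gripper_width: 19.2
grasp_force: 21.0
time: 4.82
eef_pos: [491.0, -233.5, 31.1]
tcp_rot: [[-0.934, 0.358, 0.001], [0.358, 0.934, -0.0], [-0.001, -0.0, -1.0]]
wrist_force: [-0.7, 2.3, 6.7]
gripper_width: 19.5
grasp_force: 21.2
```

```bash
python3 -m crank '0 0 0 0 0 0 0;0 0 0 0 0 0 1;0 0 0 0 0 0 1;0 0 2 0 0 0 1;0 0 5 0 0 0 1;0 0 6 0 0 0 1;0 0 6 0 0 0 1;0 0 1.1 0 0 0 1;0 0 0 0 0 0 1;0 0 0 0 0 0 1'
cat > fl.py <<'E'
from meas import *
import sys
n=sys.argv[1]; s=robot.sense(); p,d=robot.grab_frame('wrist'); cv2.imwrite(f'pics/{n}.png',p); np.savez(f'pics/{n}.npz',d=d,pos=s['eef_pos'],rot=s['tcp_rot']);print(s['eef_pos'],s['time'])
S=8
b=p[140:230,235:325]; B=cv2.resize(b,None,fx=S,fy=S,interpolation=cv2.INTER_CUBIC)
f=B.astype(int); m=((f[...,0]-f[...,2]>55)).astype(np.uint8)*255
cs,h=cv2.findContours(m,cv2.RETR_CCOMP,cv2.CHAIN_APPROX_NONE)
for c,hh in zip(cs,h[0]):
    if hh[3]>=0 and cv2.contourArea(c)>5000:
        e=cv2.fitEllipse(cv2.convexHull(c)); u,v=(np.array(e[0])+.5)/S-.5+[235,140]; print('F',u,v,np.array(e[1])/S,ptw(f'pics/{n}.npz',u,v,24))
E
python3 fl.py w3
```

```text
time: 6.08
eef_pos: [489.4, -232.6, 228.8]
tcp_rot: [[-0.934, 0.358, -0.003], [0.358, 0.934, 0.003], [0.004, 0.001, -1.0]]
wrist_force: [-0.8, 0.4, 0.3]
gripper_width: 85.3
grasp_force: 0.0
[ 489.44406912 -232.60157301  228.81525842] 6.075
F 277.7638244628906 187.418701171875 [37.24695969 37.90275192] [ 489.45567466 -233.18278887   24.        ]
```

```bash
python3 -m crank '0 0 0 0 0 0 1;0 0 0 0 0 0 1;0 0 0 0 0 0 1' | head -2; python3 fl.py w4;python3 fl.py w5
```

```text
time: 6.5
eef_pos: [490.4, -233.2, 231.0]
[ 490.39894322 -233.24735493  230.96177401] 6.5
F 278.23783111572266 185.55238723754883 [37.1764183  37.66139984] [ 489.48667479 -233.07725966   24.        ]
[ 490.44401976 -233.28686757  231.13553157] 6.55
F 278.21044158935547 185.4602813720703 [37.17014694 37.63948441] [ 489.49528469 -233.14361763   24.        ]
```

The plug moved about 2 mm along the closing line, as expected for centring. The offset from plug to TCP is now measured: TCP target = measured hole + (0.9,-0.2). Regrasping now.

```bash
python3 -m crank '0 0 -5 0 0 0 1;0 0 -5 0 0 0 1;0 0 -4 0 0 0 1;0 0 -3 0 0 0 1;0 0 -2 0 0 0 1;0 0 -1 0 0 0 1;0 0 0 0 0 0 0;0 0 0 0 0 0 -0.6;0 0 0 0 0 0 -0.9;0 0 0 0 0 0 -0.9;0 0 0 0 0 0 -0.9' 40; python3 -m crank '0 0 1 0 0 0 -0.9;0 0 3 0 0 0 -0.9;0 0 4 0 0 0 -0.9;0 0 0 0 0 0 -0.9;0 0 0 0 0 0 -0.9;0 0 0 0 0 0 -0.9'
```

```text
time: 7.98
eef_pos: [491.0, -233.6, 32.2]
tcp_rot: [[-0.934, 0.358, 0.001], [0.358, 0.934, -0.001], [-0.001, -0.0, -1.0]]
wrist_force: [-1.0, 0.5, 5.6]
gripper_width: 19.2
grasp_force: 39.0
time: 8.72
eef_pos: [489.4, -232.5, 109.6]
tcp_rot: [[-0.934, 0.358, -0.003], [0.358, 0.934, 0.002], [0.003, 0.001, -1.0]]
wrist_force: [-0.5, -0.4, -0.7]
gripper_width: 18.8
grasp_force: 39.1
```

```bash
python3 -m crank '1 4 0 0 0 0 -0.9;1.4 6 0 0 0 0 -0.9;1.4 6 0 0 0 0 -0.9;1.4 6 0 0 0 0 -0.9;1.2 4.7 0 0 0 0 -0.9;1 3 0 0 0 0 -0.9;0 0 0 0 0 0 -0.9;0 0 0 0 0 0 -0.9;0 0 0 0 0 0 -0.9;0 0 0 0 0 0 -0.9;0 0 0 0 0 0 -0.9'
```

```text
time: 10.1
eef_pos: [564.4, 63.2, 111.3]
tcp_rot: [[-0.934, 0.359, 0.0], [0.359, 0.934, 0.0], [-0.0, 0.0, -1.0]]
wrist_force: [0.4, -1.3, -1.0]
gripper_width: 18.6
grasp_force: 39.3
```

```bash
python3 -m crank '0 0.05 -3 0 0 0 -0.9;0 0 -1.5 0 0 0 -0.9;0 0 -0.7 0 0 0 -0.9;0 0 -0.4 0 0 0 -0.9;0 0 0 0 0 0 -0.9;0 0 0 0 0 0 -0.9;0 0 0 0 0 0 -0.9'; python3 -m crank '0 0 -0.1 0 0 0 -0.9;0 0 -0.1 0 0 0 -0.9;0 0 -0.1 0 0 0 -0.9;0 0 -0.1 0 0 0 -0.9;0 0 0 0 0 0 -0.9'
```

```text
time: 10.98
eef_pos: [564.9, 64.2, 55.8]
tcp_rot: [[-0.934, 0.358, 0.001], [0.358, 0.934, -0.0], [-0.001, 0.0, -1.0]]
wrist_force: [0.3, -0.4, -1.4]
gripper_width: 18.7
grasp_force: 39.3
time: 11.6
eef_pos: [564.4, 64.2, 51.1]
tcp_rot: [[-0.934, 0.358, -0.0], [0.358, 0.934, -0.0], [0.0, -0.0, -1.0]]
wrist_force: [1.2, 0.3, -1.1]
gripper_width: 19.1
grasp_force: 39.3
```

```bash
python3 -m crank '0 0 -0.05 0 0 0 -0.9;0 0 -0.05 0 0 0 -0.9;0 0 0 0 0 0 -0.9'; python3 -m crank '0 0 -0.05 0 0 0 -0.9;0 0 0 0 0 0 -0.9'
```

```text
time: 11.98
eef_pos: [564.5, 64.2, 50.3]
tcp_rot: [[-0.934, 0.358, -0.0], [0.358, 0.934, -0.0], [0.0, -0.0, -1.0]]
wrist_force: [-0.2, 0.4, -1.6]
gripper_width: 18.6
grasp_force: 39.3
time: 12.22
eef_pos: [564.6, 64.2, 50.2]
tcp_rot: [[-0.934, 0.358, 0.0], [0.358, 0.934, -0.0], [-0.0, -0.0, -1.0]]
wrist_force: [-1.4, -0.6, 3.5]
gripper_width: 19.0
grasp_force: 39.5
```

```bash
python3 -m crank '0 0 -0.05 0 0 0 -0.9;0 0 0 0 0 0 -0.9'; python3 -m crank '0 0 -0.05 0 0 0 -0.9;0 0 0 0 0 0 -0.9;0 0 0 0 0 0 -0.9'
```

```text
time: 12.48
eef_pos: [564.7, 64.2, 50.1]
tcp_rot: [[-0.934, 0.358, 0.0], [0.358, 0.934, -0.0], [-0.0, -0.0, -1.0]]
wrist_force: [-2.7, -0.5, 5.0]
gripper_width: 18.9
grasp_force: 40.0
time: 12.85
eef_pos: [564.8, 64.1, 50.1]
tcp_rot: [[-0.934, 0.357, -0.0], [0.357, 0.934, -0.0], [-0.0, -0.0, -1.0]]
wrist_force: [-4.6, 0.8, 9.7]
gripper_width: 18.9
grasp_force: 40.3
```

Hole 1 refuses it: contact at TCP z 50.1, as predicted, with 10 N. On to hole 2.

```bash
python3 -m crank '0 0 0.5 0 0 0 -0.9;0 0 1.5 0 0 0 -0.9;-0.7 2.3 0 0 0 0 -0.9;-0.7 2 0 0 0 0 -0.9;-0.3 1 0 0 0 0 -0.9;0 0 -0.6 0 0 0 -0.9;0 0 -0.4 0 0 0 -0.9;0 0 0 0 0 0 -0.9;0 0 0 0 0 0 -0.9;0 0 0 0 0 0 -0.9'; python3 -m crank '0 0 -0.1 0 0 0 -0.9;0 0 -0.1 0 0 0 -0.9;0 0 -0.1 0 0 0 -0.9;0 0 0 0 0 0 -0.9;0 0 0 0 0 0 -0.9'
```

```text
time: 14.1
eef_pos: [547.7, 117.0, 58.9]
tcp_rot: [[-0.934, 0.358, 0.0], [0.358, 0.934, -0.0], [-0.0, 0.0, -1.0]]
wrist_force: [0.4, -0.1, -1.4]
gripper_width: 18.8
grasp_force: 39.5
time: 14.72
eef_pos: [547.5, 117.2, 55.8]
tcp_rot: [[-0.934, 0.358, -0.0], [0.358, 0.934, 0.0], [0.0, 0.0, -1.0]]
wrist_force: [-0.5, 0.4, -0.9]
gripper_width: 19.1
grasp_force: 39.5
```

```bash
python3 -m crank '0 0 -0.05 0 0 0 -0.9;0 0 -0.05 0 0 0 -0.9;0 0 -0.05 0 0 0 -0.9;0 0 -0.05 0 0 0 -0.9;0 0 0 0 0 0 -0.9'; python3 -m crank '0 0 -0.05 0 0 0 -0.9;0 0 -0.05 0 0 0 -0.9;0 0 0 0 0 0 -0.9;0 0 0 0 0 0 -0.9'
```

```text
time: 15.35
eef_pos: [547.4, 117.2, 53.7]
tcp_rot: [[-0.934, 0.358, -0.0], [0.358, 0.934, -0.0], [0.0, -0.0, -1.0]]
wrist_force: [-0.3, -0.2, -0.5]
gripper_width: 18.7
grasp_force: 39.5
time: 15.85
eef_pos: [547.5, 117.2, 52.8]
tcp_rot: [[-0.934, 0.358, -0.0], [0.358, 0.934, 0.0], [0.0, 0.0, -1.0]]
wrist_force: [-1.0, -0.7, -1.4]
gripper_width: 18.7
grasp_force: 39.5
```

```bash
python3 -m crank '0 0 -0.05 0 0 0 -0.9;0 0 -0.05 0 0 0 -0.9;0 0 0 0 0 0 -0.9;0 0 0 0 0 0 -0.9'; python3 -m crank '0 0 -0.05 0 0 0 -0.9;0 0 0 0 0 0 -0.9;0 0 -0.05 0 0 0 -0.9;0 0 0 0 0 0 -0.9;0 0 0 0 0 0 -0.9'
```

```text
time: 16.35
eef_pos: [547.5, 117.2, 51.8]
tcp_rot: [[-0.934, 0.358, -0.0], [0.358, 0.934, -0.0], [-0.0, -0.0, -1.0]]
wrist_force: [-0.3, -0.8, -1.2]
gripper_width: 19.0
grasp_force: 39.5
time: 16.98
eef_pos: [547.5, 117.2, 50.8]
tcp_rot: [[-0.934, 0.358, 0.0], [0.358, 0.934, -0.0], [-0.0, -0.0, -1.0]]
wrist_force: [0.6, -0.3, -1.3]
gripper_width: 19.0
grasp_force: 39.5
```

It's 3 mm in with no force, so this is the 22 mm spigot. Continuing gently down towards home (about z 40).

```bash
python3 -m crank '0 0 -0.1 0 0 0 -0.9;0 0 -0.1 0 0 0 -0.9;0 0 -0.1 0 0 0 -0.9;0 0 0 0 0 0 -0.9;0 0 0 0 0 0 -0.9'; python3 -m crank '0 0 -0.1 0 0 0 -0.9;0 0 -0.1 0 0 0 -0.9;0 0 -0.1 0 0 0 -0.9;0 0 0 0 0 0 -0.9;0 0 0 0 0 0 -0.9'; python3 -m crank '0 0 -0.1 0 0 0 -0.9;0 0 -0.1 0 0 0 -0.9;0 0 -0.1 0 0 0 -0.9;0 0 0 0 0 0 -0.9;0 0 0 0 0 0 -0.9'
```

```text
time: 17.6
eef_pos: [547.5, 117.2, 47.8]
tcp_rot: [[-0.934, 0.358, 0.0], [0.358, 0.934, -0.0], [-0.0, -0.0, -1.0]]
wrist_force: [0.9, -0.7, -0.5]
gripper_width: 18.9
grasp_force: 39.5
time: 18.23
eef_pos: [547.5, 117.2, 44.8]
tcp_rot: [[-0.934, 0.358, 0.0], [0.358, 0.934, -0.0], [-0.0, -0.0, -1.0]]
wrist_force: [0.0, -0.3, -1.3]
gripper_width: 18.4
grasp_force: 39.5
time: 18.85
eef_pos: [547.5, 117.2, 41.8]
tcp_rot: [[-0.934, 0.358, -0.0], [0.358, 0.934, -0.0], [-0.0, -0.0, -1.0]]
wrist_force: [-0.4, 0.5, -1.3]
gripper_width: 19.1
grasp_force: 39.5
```

```bash
python3 -m crank '0 0 -0.1 0 0 0 -0.9;0 0 -0.05 0 0 0 -0.9;0 0 0 0 0 0 -0.9;0 0 0 0 0 0 -0.9'; python3 -m crank '0 0 -0.05 0 0 0 -0.9;0 0 0 0 0 0 -0.9;0 0 0 0 0 0 -0.9'; python3 -m crank '0 0 -0.05 0 0 0 -0.9;0 0 0 0 0 0 -0.9;0 0 0 0 0 0 -0.9'
```

```text
time: 19.35
eef_pos: [547.5, 117.2, 40.3]
tcp_rot: [[-0.934, 0.358, 0.0], [0.358, 0.934, -0.0], [-0.0, 0.0, -1.0]]
wrist_force: [-0.9, 0.5, -1.2]
gripper_width: 19.3
grasp_force: 39.6
time: 19.73
eef_pos: [547.5, 117.2, 40.2]
tcp_rot: [[-0.934, 0.358, -0.0], [0.358, 0.934, -0.0], [0.0, -0.0, -1.0]]
wrist_force: [-2.9, -1.1, 5.9]
gripper_width: 19.1
grasp_force: 39.8
time: 20.1
eef_pos: [547.5, 117.2, 40.2]
tcp_rot: [[-0.934, 0.358, -0.0], [0.358, 0.934, -0.0], [0.0, -0.0, -1.0]]
wrist_force: [-5.7, -0.2, 9.2]
gripper_width: 18.8
grasp_force: 40.3
```

Seated at z 40.2 against a predicted 40.1, with 9 N. Unload, let go, rise and look.

```bash
python3 -m crank '0 0 0.05 0 0 0 -0.9;0 0 0 0 0 0 -0.6;0 0 0 0 0 0 -0.3;0 0 0 0 0 0 0.2;0 0 0 0 0 0 0.8;0 0 0 0 0 0 0.8;0 0 2 0 0 0 0.8;0 0 4 0 0 0 0.8;0 0 6 0 0 0 0.8;0 0 6 0 0 0 0.8;0 0 0 0 0 0 0.8;0 0 0 0 0 0 0.8'
python3 - <<'E'
from h import *
p,_=robot.grab_frame('wrist');q,_=robot.grab_frame('scene')
cv2.imwrite('pics/f.png',np.hstack([cv2.resize(p[80:280,180:400],(400,364)),cv2.resize(q[140:300,220:396],(400,364))]))
t,_=robot.grab_frame('top'); o=cv2.imread('pics/top.png')
d=cv2.absdiff(t,o).max(2)>40; ys,xs=np.where(d); print(d[270:].sum(), d[100:200,220:380].sum(), d[180:330,380:450].sum(), robot.sense()['time'])
E
```

```text
time: 21.6
eef_pos: [547.4, 117.2, 220.6]
tcp_rot: [[-0.934, 0.358, 0.001], [0.358, 0.934, 0.0], [-0.001, 0.0, -1.0]]
wrist_force: [-0.2, 0.8, -0.6]
gripper_width: 77.0
grasp_force: 0.0
16860 0 4 21.75
```

View pics/f.png

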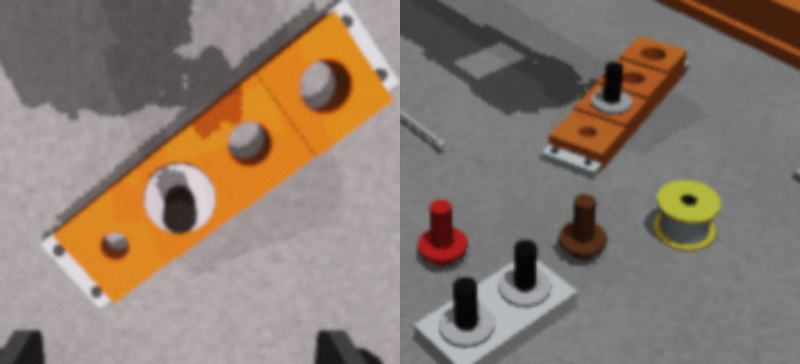

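The plug stands upright in the second hole with its flange flat on the step (left panel at about (180,200)). The rack plugs and the other things haven't moved.

```bash
python3 -c "
from rig import robot
print(robot.finish_job())"
```

```text
the job is handed in; nothing more can be done
None
```

The plug didn't fit hole 1 (10 N contact) but slid freely into hole 2, so it is the 22 mm one; I left it there fully home and let go, with nothing pressed over about 10 N, and handed the job in at about 22 s.

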